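Set the drawer's two code wheels and shoot the bolt

ROBOT

A 7-joint arm with a two-finger parallel gripper is mounted at the origin on the work surface. World frame = base frame: x ahead of the robot, y to its left, z up, the work surface at z = 0. Lengths are in m, angles in rad, forces in N, time in s.
With the tool pointing down it reaches from about 0.425 to 0.875 m from the base axis. Payload 4.7 kg.
Tool frame: the origin (TCP) lies at the very end of the fingers, on their centre line; the grasp point (between the pads) lies 19 mm behind it; z points along the fingers, y is the line along which they close (so a half turn about z gives the same grasp; the last joint's range is limited). The gripper opens to 87 mm and grips with 3 to 60 N. Pads are 19 mm wide; open, the fingers measure 117 mm over their backs; the gripper's body (75 mm by 190 mm) begins 51 mm behind the grasp point.
Start: joints at [-1.302, 0.321, -0.07, 1.45, 0.023, 1.371, -0.057], TCP at [0.164, 0.629, 0.223] pointing down, gripper open.
Joint ranges: [-2.86, 2.86], [-0.3, 2.09], [-1.38, 1.24], [0.06, 2.45], [-1.56, 4.7], [0.09, 2.05], [-2.69, 2.69]. Speed limits (rad/s): [2.57, 2.57, 3.14, 3.14, 3.14, 3.14, 3.14].

INTERFACE

Orientations are given as a rotation vector (axis times angle).
In Python, from bench import ctrl, imaging, ticket gives the robot as it stands.
- The arm moves only by the tool jog_arm, never from a script. Its argument "rows" is text: rows parted by semicolons, each of 7 numbers parted by spaces: the shift along the tool's x, y, z in cm, then the turn, a rotation vector about the tool's x, y, z in rad, then the closure, from -1 (fully open) to 1 (shut), so that 0 is half open. A call has 1 to 5 rows; each row shifts and turns the commanded pose from where the row before left it, along the tool's axes as they then stand; what a row does not reach is not made up. A row lasts 1/8 s, in which the tool goes at most 62.5 mm and 10.7 degrees, less where a joint would pass 70% of its speed; a pose out of reach is approached as far as the arm can. A call with a gripper value outside its range is refused whole. The fingers move at their own pace and stop on an object; "force" is the grip in N (left out, the last holds). Time passes only in rows, so rows that do not move let the fingers close. It gives the time, the measured TCP pose, the force, the opening and the grip force at its end, in the units of the state.
- ctrl.get_state(): the state, without advancing time (a new reading comes with each control period).
- imaging.get_image(name): name is "side" or "top" or "wrist"; returns a dict with "img" (480x640x3 uint8, blue, green, red), "vertical_fov" (degrees; the focal length in pixels is half the picture's height over the tangent of half this angle, whatever the lens; pixels are square), "cx", "cy" (the principal point, pixels), "origin" and "orientation" of the camera in the world. Camera axes: x right, y down, z forward; pixel columns grow to the right and rows downward; lengths in m; the calibration is good to about 2 mm. A picture is of the moment at which its call begins. There is no depth.
- ticket.close_job(): hands the job in; it is judged then, once.
The state is a dict: "time": time; "joint_positions": joint angles; "qd": joint speeds; "joint_torque": joint torques, N m; "position": TCP position; "tool_rot": TCP orientation; "ft_force": force on the tool from outside, world axes, zero at the start; "torque": the same for the moment, N m; "grip_width": opening from 0.0 (shut) to 1.0 (fully open); "grip_force": force on a finger pad.
Only numpy, scipy, OpenCV 4.12 (cv2) and the standard library are available. Lean on these libraries where they do the work, as an engineer would, in place of code of your own. Each camera call takes 0.05 s, during which the arm holds its last target. There are 200 camera calls.

TASK

Set the code of the slide rule drawer: by stroking its rim with a fingertip, turn each of the two thumbwheels until the ivory-white bar across its rim is in line with the brass pointers beside that wheel, and leave it there. Press gently, as the wheels are on light springs and must never feel more than 15 N. Then, with both wheels set and let go, push the brass bolt's knob away from the robot until the bolt is fully home through its steel keeper, without disturbing the wheels or the things in the tray.

Things in the scene. Friction and masses are not known exactly. Their poses are not given: they have to be found in the camera images.
- drawer: fixed walnut drawer lifted out on to the bench. Origin on the bench under the centre of its lock rail; x points from the rail to the open tray behind it (roughly away from the robot), y to the left, z up. The rail is a solid block 110 (x) x 300 (y) x 60 mm high, and carries the two wheel modules (one at y = 0, one at y = +90 mm) and the bolt (at y = -110 mm); the tray behind it is 45 mm high.
- module_a: one of the two thumbwheel modules: a grey plate 90 x 70 x 4 mm lying on the drawer's lock rail, with a black rubber-rimmed wheel standing up through its middle. Same axes as drawer. Origin at the centre of the plate's underside (60 mm above the bench). Its two brass pointers lie flat on the plate on either side of the wheel, 9.5 mm to -x (nearer the robot) of the wheel's crown. Which of the two modules is on the left varies.
- module_b: one of the two thumbwheel modules: a grey plate 90 x 70 x 4 mm lying on the drawer's lock rail, with a black rubber-rimmed wheel standing up through its middle. Same axes as drawer. Origin at the centre of the plate's underside (60 mm above the bench). Its two brass pointers lie flat on the plate on either side of the wheel, 9.5 mm to +x (farther from the robot) of the wheel's crown. Which of the two modules is on the left varies.
- slot_a (a point): point on the top face of module_a's plate, straight below the crown (highest line) of its wheel and straight above the axle. The wheel is 64 mm in diameter, 18 mm wide, smooth rim, turns about the drawer's y axis. Its crown stands 12 to 22 mm above this point: how high is different each time and for each wheel and is not measured. The wheel also gives downward on a spring: it begins to yield at about 2 N and then takes 3 N more per mm, up to 9 mm.
- slot_b (a point): point on the top face of module_b's plate, straight below the crown (highest line) of its wheel and straight above the axle. The wheel is 64 mm in diameter, 18 mm wide, smooth rim, turns about the drawer's y axis. Its crown stands 12 to 22 mm above this point: how high is different each time and for each wheel and is not measured. The wheel also gives downward on a spring: it begins to yield at about 2 N and then takes 3 N more per mm, up to 9 mm.
- wheel_a (a joint): angle (rad) of the wheel of module_a, about the axle along the drawer's y axis; 0 when its ivory-white bar is in line with the brass pointers, growing as the top of the rim moves to the drawer's +x (away from the robot). Starts between +0.5 and +1.0, so the top must be stroked towards the robot (-x). Stiff and friction-held: it stays where it is left; the rim needs about 3 N of drag to turn (nothing but friction to drive it).
- wheel_b (a joint): angle (rad) of the wheel of module_b, about the axle along the drawer's y axis; 0 when its ivory-white bar is in line with the brass pointers, growing as the top of the rim moves to the drawer's +x (away from the robot). Starts between -1.0 and -0.5, so the top must be stroked away from the robot (+x). Stiff and friction-held: it stays where it is left; the rim needs about 3 N of drag to turn (nothing but friction to drive it).
- bolt (a joint): travel (m) of the brass bolt along the drawer's +x: 0.030 is fully home against its stop; starts drawn back at 0 to 0.006. Slides with about 4 N of friction and stays where it is left.
- bolt_knob (a point): centre of the upright brass knob of the bolt, 26 mm above the rail's top; the knob stands from 14 to 44 mm above the rail and is 16 mm in diameter over its upper half (12 mm below). Moves with the bolt. With the bolt home the steel keeper (28 mm wide, 14 mm long, 25 mm above the rail) begins 33 mm beyond this point in +x.
- slide_rule: bystander: ivory-white pocket slide rule 30 x 130 x 9 mm lying in the tray; origin under its centre
- protractor: bystander: green plastic half-disc protractor, 100 mm wide, 4 mm thick, in the tray; origin under the middle of its straight edge
- magnifier: bystander: brass magnifier 52 mm across with a walnut handle, 120 mm long in all, in the tray; origin under the lens centre

How it is judged:
On the way, in this order (a step that is already met when the one before it is completed fails the run):
1. both wheels set to their pointers (within 0.14 rad), at rest and untouched, the bolt still drawn back (value of joint wheel_a between -0.14 and 0.14 rad and value of joint wheel_b between -0.14 and 0.14 rad and contact force between each of module_a, module_b and anything else below 0.2 N and velocity of joint wheel_a between -0.1 and 0.1 rad/s and velocity of joint wheel_b between -0.1 and 0.1 rad/s and value of joint bolt below 0.012 m), for 0.2 s.
2. bolt pushed fully home (value of joint bolt above 0.027 m), for 0.1 s.
At the end, for the whole second after the job is handed in: Each wheel's bar is in line with its brass pointers (wheel joint within 0.14 rad, about 4.5 mm at the rim, of 0), the wheels at rest and untouched, and the bolt within 3 mm of fully home (value of joint wheel_a between -0.14 and 0.14 rad and value of joint wheel_b between -0.14 and 0.14 rad and contact force between each of module_a, module_b and anything else below 0.2 N and velocity of joint wheel_a between -0.1 and 0.1 rad/s and velocity of joint wheel_b between -0.1 and 0.1 rad/s and value of joint bolt above 0.027 m).
It fails at once if a wheel or its module is pressed with more than 15 N (contact force between any of module_a, module_b and anything else above 15 N).
It fails at once if something in the tray is moved by more than 20 mm (distance of any of slide_rule, protractor, magnifier from where it was at the start of the episode above 0.02 m).
It also fails if it takes over 54 s, if anything falls off the work surface, if the arm or the gripper's body presses on something with over 40 N, if the wrist force passes 120 N, or if a joint passes its speed limit or range.

## Working session

There is one attempt and no reset: what is moved stays moved. The work goes in short steps, Python scripts to look and compute and a tool call to move; the robot and the scene stay as the last step left them, time stands still between calls to the robot, and variables do not carry over. Pictures are saved under pics/ and viewed, at most 10 in all, crops included, and the job is handed in when it is done.

Besides the shell and the picture viewer there is one more tool, called after "Emit:" as name(argument=value, ...), one argument or row to a line, values as JSON. jog_arm: Moves the arm, as the interface text tells. Its arguments: {"type":"object","properties":{"rows":{"type":"string"},"force":{"type":"number"}},"required":["rows"]}

```bash
mkdir -p pics
cat > h.py <<'E'
import numpy as np, cv2
from scipy.spatial.transform import Rotation as R
from bench import ctrl, imaging, ticket
def rot(o):
    o=np.array(o,float); return o if o.shape==(3,3) else (R.from_rotvec(o).as_matrix() if o.size==3 else R.from_quat(o).as_matrix())
def ray(d,u,v):
    f=240/np.tan(np.radians(d["vertical_fov"])/2)
    r=rot(d["orientation"])@np.array([(u-d["cx"])/f,(v-d["cy"])/f,1]); return np.array(d["origin"]),r
def onz(d,u,v,z):
    o,r=ray(d,u,v); return o+r*(z-o[2])/r[2]
def proj(d,p):
    f=240/np.tan(np.radians(d["vertical_fov"])/2)
    c=rot(d["orientation"]).T@(np.array(p)-np.array(d["origin"])); return c[0]/c[2]*f+d["cx"],c[1]/c[2]*f+d["cy"]
E
python3 - <<'E'
from h import *
import pickle
for n in["side","top"]:
    d=imaging.get_image(n); cv2.imwrite(f"pics/{n}0.png",d["img"]); pickle.dump(d,open(n+"0.pkl","wb"))
    print(n,{k:d[k] for k in d if k!="img"})
s=ctrl.get_state();print(s)
E
```

```text
side {'vertical_fov': 47.06239505105468, 'cx': 318.11830655440315, 'cy': 240.0946400858845, 'origin': array([0.57918165, 0.71398299, 0.48732786]), 'orientation': array([-0.14886984,  2.67707124, -1.58438635])}
top {'vertical_fov': 53.69763049050317, 'cx': 316.7267667137731, 'cy': 241.20248381248808, 'origin': array([0.54635624, 0.01688019, 0.71620283]), 'orientation': array([-2.17369201,  2.15715853, -0.11137456])}
{'time': 0.1, 'joint_positions': array([-1.30187835,  0.32174526, -0.07009969,  1.45153965,  0.0226016 ,
        1.37081364, -0.05690765]), 'qd': array([ 2.06631951e-03, -1.50515690e-03,  8.94840324e-04, -1.43020492e-03,
       -7.30744364e-05,  2.79045370e-03, -1.83546445e-03]), 'joint_torque': array([-4.61780553e-05, -4.92569411e+01, -4.05704845e-01, -3.13398778e+01,
       -6.41728216e-02,  3.94689047e-02,  8.47664910e-05]), 'position': array([0.16375883, 0.62852171, 0.22158006]), 'tool_rot': array([-3.99114983e-01, -3.11600660e+00,  2.69218793e-03]), 'ft_force': array([-0.31173022,  0.1819059 ,  0.30262037]), 'torque': array([0.0416891 , 0.01764398, 0.01524707]), 'grip_force': 0.0, 'grip_width': 0.997208353911843}
```

View pics/top0.png

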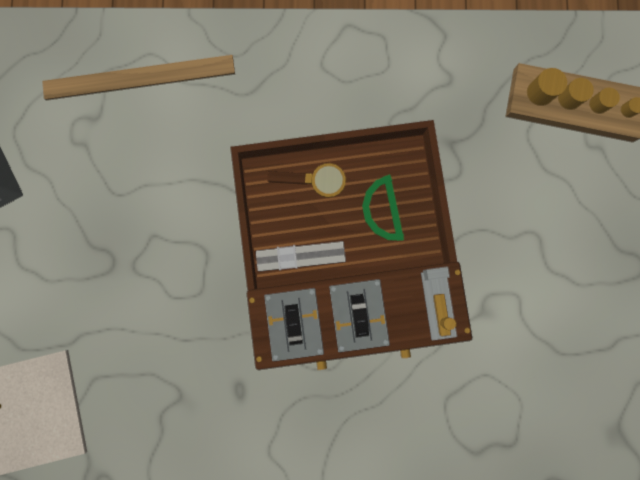

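View pics/side0.png

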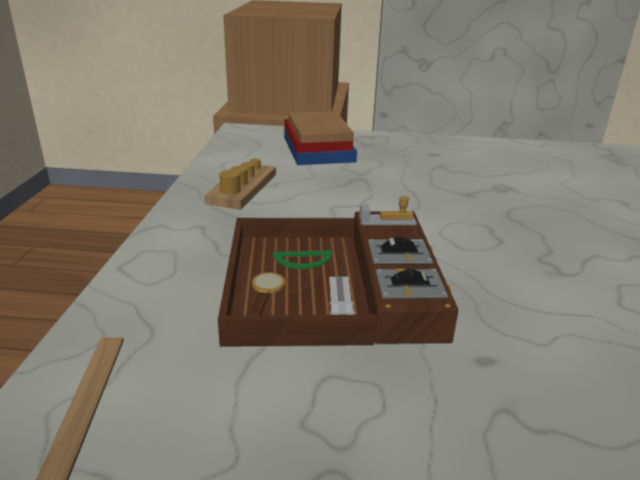

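The top view shows module_b on the left, plate centre about (294,325), with its bar near the robot at (295,342). Module_a is on the right at about (359,316), with its bar on the far side at (359,305). The knob is at about (447,324). The side view agrees.

Run:
```python
from h import *
import pickle
d=pickle.load(open("top0.pkl","rb"));im=d["img"];hsv=cv2.cvtColor(im,cv2.COLOR_BGR2HSV)
P={}
for n,(x0,x1,y0,y1) in {"L":(258,327,282,366),"R":(327,392,274,356)}.items():
    m=np.zeros((480,640),np.uint8); h=hsv[y0:y1,x0:x1]
    m[y0:y1,x0:x1]=((h[...,1]<60)&(h[...,2]>60))*255
    c=max(cv2.findContours(m,0,2)[0],key=cv2.contourArea)
    b=cv2.boxPoints(cv2.minAreaRect(cv2.convexHull(c)))
    w=np.array([onz(d,*p,.064)[:2] for p in b]); e=[np.linalg.norm(w[i]-w[i-1]) for i in range(4)]
    P[n]=w.mean(0); print(n,b.round(1).tolist(),w.round(4).tolist(),np.round(e,4),P[n].round(4))
dy=P["L"]-P["R"];print("dist",np.linalg.norm(dy));yaw=np.arctan2(dy[1],dy[0])-np.pi/2;print("yaw",yaw)
print("knob",onz(d,447,324,.104),"knob expected y line",P["R"]+R.from_euler('z',yaw).as_matrix()[:2,:2]@np.array([0,-.11]))
s=ctrl.get_state();print(rot(s["tool_rot"]).round(3))
```

```text
L [[263.1000061035156, 294.29998779296875], [314.6000061035156, 287.3999938964844], [323.6000061035156, 354.0], [272.1000061035156, 361.0]] [[0.5421, 0.092], [0.5521, 0.0216], [0.4628, 0.0087], [0.453, 0.0781]] [0.0902 0.0711 0.0903 0.0701] [0.5025 0.0501]
R [[328.79998779296875, 285.3999938964844], [380.20001220703125, 278.3999938964844], [389.3999938964844, 344.8999938964844], [337.8999938964844, 351.8999938964844]] [[0.5549, 0.0022], [0.5651, -0.0682], [0.4756, -0.08], [0.4656, -0.0105]] [0.0902 0.0712 0.0903 0.0702] [ 0.5153 -0.0391]
dist 0.09018723776450828
yaw 0.14260264067562245
knob [ 0.50663968 -0.14768342  0.104     ] knob expected y line [ 0.5309378  -0.14801652]
[[-0.968  0.252 -0.   ]
 [ 0.252  0.968 -0.002]
 [-0.    -0.002 -1.   ]]
```

Emit:
jog_arm(
  rows="-4 -4 0 0 0 0 1;-4 -4 0 0 0 0 1;-4 -4 0 0 0 0 1;-4 -4 0 0 0 0 1;-4 -4 0 0 0 0 1",
  force=20,
)

```text
time: 0.72
position: [0.3077, 0.3831, 0.2223]
tool_rot: [-0.399, -3.116, 0.0]
ft_force: [1.2, -0.4, -0.4]
grip_width: 0.517
grip_force: 0.0
```

Emit:
jog_arm(
  rows="-4 -4 0 0 0 0 1;-4 -4 0 0 0 0 1;-4 -4 0 0 0 0 1;-4 -4 0 0 0 0 1;-4 -4 0 0 0 0 1",
)

```text
time: 1.35
position: [0.4506, 0.1394, 0.2224]
tool_rot: [-0.399, -3.116, -0.001]
ft_force: [0.6, 0.1, -0.4]
grip_width: 0.018
grip_force: 0.0
```

Emit:
jog_arm(
  rows="-4 -4 0 0 0 0 1;-3 -3 0 0 0 0 1;0 0 0 0 0 -0.14 1;0 0 0 0 0 -0.14 1;0 0 0 0 0 -0.117 1",
)

```text
time: 1.98
position: [0.4999, 0.0555, 0.2221]
tool_rot: [0.229, -3.132, 0.0]
ft_force: [0.7, -0.5, 0.2]
grip_width: 0.0
grip_force: 0.0
```

```bash
cat > rel.py <<'E'
from h import *
YAW=.1426;Rd=R.from_euler('z',YAW).as_matrix()
SL={'b':np.array([.5025,.0501,.064]),'a':np.array([.5153,-.0391,.064]),'k':np.array([.5066,-.1477,.06])}
def rep():
    s=ctrl.get_state();T=rot(s["tool_rot"])
    print("t",s["time"],"pos",s["position"].round(4),"F",s["ft_force"].round(2),"grip",round(s["grip_width"],3))
    print("tool in drawer axes\n",(Rd.T@T).round(3))
    for k,p in SL.items(): print(k,"tcp rel drawer mm",(Rd.T@(s["position"]-p)*1000).round(1),"to go in tool cm",(T.T@(p-s["position"])*100).round(2))
E
python3 - <<'E'
from rel import *
rep()
d=imaging.get_image("wrist");cv2.imwrite("pics/w1.png",d["img"])
for k,p in SL.items(): print(k,proj(d,p))
E
```

```text
t 1.975 pos [0.4999 0.0555 0.2221] F [ 0.67 -0.52  0.19] grip 0.0
tool in drawer axes
 [[-1.    -0.003 -0.001]
 [-0.003  1.    -0.   ]
 [ 0.001 -0.    -1.   ]]
b tcp rel drawer mm [ -1.8   5.7 158.1] to go in tool cm [-0.19 -0.57 15.81]
a tcp rel drawer mm [ -1.8  95.8 158.1] to go in tool cm [-0.16 -9.58 15.81]
k tcp rel drawer mm [ 22.3 202.1 162.1] to go in tool cm [  2.28 -20.2   16.22]
b (np.float64(308.7647974911739), np.float64(224.41174087850806))
a (np.float64(202.74767959400808), np.float64(224.1199233832075))
k (np.float64(75.61295606290133), np.float64(194.90201329937682))
```

View pics/w1.png

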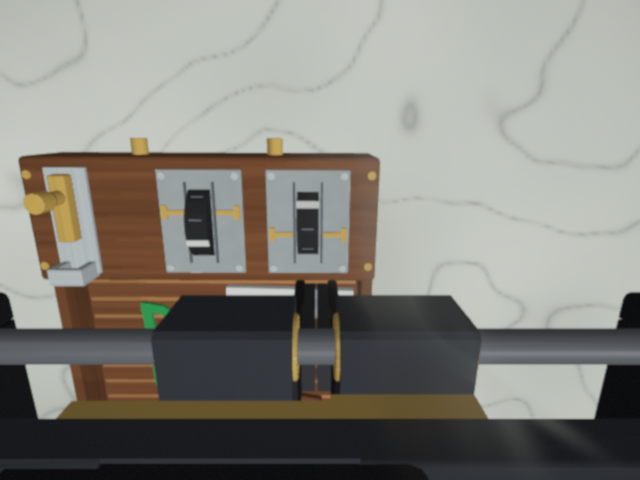

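The wrist view confirms it: b's bar is at (308,204) with its pointers at row 234, and a's bar is at (198,243) with its pointers at row 212. I'll descend over wheel b first.

Emit:
jog_arm(
  rows="0.6 -0.57 4 0 0 0 1;0 0 4 0 0 0 1;0 0 3.5 0 0 0 1;0 0 1.2 0 0 0 1;0 0 0 0 0 0 1",
)

```text
time: 2.65
position: [0.4949, 0.0492, 0.0954]
tool_rot: [0.222, -3.133, 0.001]
ft_force: [-0.3, -0.3, 0.4]
grip_width: 0.008
grip_force: 0.0
```

Emit:
jog_arm(
  rows="0 0 0.2 0 0 0 1;0 0 0.2 0 0 0 1",
)

```text
time: 2.9
position: [0.4961, 0.0495, 0.0927]
tool_rot: [-0.223, 3.131, 0.001]
ft_force: [0.7, -0.2, 1.0]
grip_width: 0.007
grip_force: 0.0
```

Emit:
jog_arm(
  rows="0 0 0.15 0 0 0 1;0 0 0 0 0 0 1",
)

```text
time: 3.15
position: [0.4952, 0.0493, 0.0902]
tool_rot: [-0.223, 3.133, 0.0]
ft_force: [0.3, 0.2, -0.3]
grip_width: 0.0
grip_force: 0.0
```

Emit:
jog_arm(
  rows="0 0 0.2 0 0 0 1;0 0 0.1 0 0 0 1;0 0 0 0 0 0 1",
)

```text
time: 3.52
position: [0.495, 0.0492, 0.0869]
tool_rot: [0.223, -3.133, 0.0]
ft_force: [0.5, 0.3, 0.1]
grip_width: 0.005
grip_force: 0.0
```

Emit:
jog_arm(
  rows="0 0 0.1 0 0 0 1;0 0 0 0 0 0 1",
)

```text
time: 3.78
position: [0.4951, 0.0492, 0.086]
tool_rot: [0.223, -3.134, 0.0]
ft_force: [0.1, -0.7, 1.2]
grip_width: 0.002
grip_force: 0.0
```

Emit:
jog_arm(
  rows="0 0 0.1 0 0 0 1;0 0 0 0 0 0 1",
)

```text
time: 4.03
position: [0.4951, 0.0492, 0.085]
tool_rot: [0.223, -3.134, -0.0]
ft_force: [-0.2, 1.0, -0.1]
grip_width: 0.005
grip_force: 0.0
```

Emit:
jog_arm(
  rows="0 0 0.15 0 0 0 1;0 0 0 0 0 0 1",
)

```text
time: 4.28
position: [0.495, 0.0493, 0.0834]
tool_rot: [0.223, -3.133, 0.0]
ft_force: [0.5, 0.7, 0.4]
grip_width: 0.003
grip_force: 0.0
```

Emit:
jog_arm(
  rows="0 0 0.1 0 0 0 1;0 0 0 0 0 0 1",
)

```text
time: 4.53
position: [0.495, 0.0493, 0.0825]
tool_rot: [0.223, -3.133, -0.0]
ft_force: [0.1, 0.2, -1.0]
grip_width: 0.006
grip_force: 0.0
```

Emit:
jog_arm(
  rows="0 0 0.15 0 0 0 1;0 0 0 0 0 0 1",
)

```text
time: 4.78
position: [0.495, 0.0492, 0.0809]
tool_rot: [0.223, -3.133, 0.0]
ft_force: [-0.6, -0.8, 0.6]
grip_width: 0.008
grip_force: 0.0
```

Emit:
jog_arm(
  rows="0 0 0.1 0 0 0 1;0 0 0 0 0 0 1",
)

```text
time: 5.03
position: [0.495, 0.0493, 0.08]
tool_rot: [0.223, -3.134, -0.0]
ft_force: [-0.4, -0.5, 0.4]
grip_width: 0.003
grip_force: 0.0
```

Emit:
jog_arm(
  rows="0 0 0.15 0 0 0 1;0 0 0 0 0 0 1",
)

```text
time: 5.28
position: [0.4953, 0.0493, 0.0789]
tool_rot: [-0.223, 3.133, 0.0]
ft_force: [-0.5, -0.5, 4.1]
grip_width: 0.001
grip_force: 2.2
```

Emit:
jog_arm(
  rows="0 0 0.1 0 0 0 1;0 0 0 0 0 0 1",
)

```text
time: 5.52
position: [0.4953, 0.0493, 0.0781]
tool_rot: [-0.223, 3.133, 0.001]
ft_force: [-1.5, 0.4, 6.4]
grip_width: 0.007
grip_force: 3.3
```

Emit:
jog_arm(
  rows="-0.3 0 0.02 0 0 0 1;-0.3 0 0 0 0 0 1;0 0 0 0 0 0 1",
)

```text
time: 5.9
position: [0.5014, 0.0502, 0.078]
tool_rot: [-0.223, 3.133, 0.001]
ft_force: [-1.8, -0.4, 6.8]
grip_width: 0.006
grip_force: 3.5
```

Emit:
jog_arm(
  rows="-0.3 0 0 0 0 0 1;-0.4 0 0 0 0 0 1;0 0 0 0 0 0 1",
)

```text
time: 6.28
position: [0.5084, 0.0511, 0.078]
tool_rot: [-0.223, 3.133, 0.0]
ft_force: [-1.7, -0.1, 6.8]
grip_width: 0.006
grip_force: 3.5
```

Run:
```python
from rel import *
rep()
d=imaging.get_image("wrist");cv2.imwrite("pics/w2.png",d["img"])
```

```text
t 6.275 pos [0.5084 0.0511 0.078 ] F [-1.71 -0.12  6.82] grip 0.006
tool in drawer axes
 [[-1.  0.  0.]
 [ 0.  1.  0.]
 [-0.  0. -1.]]
b tcp rel drawer mm [ 5.9  0.2 14. ] to go in tool cm [ 0.6  -0.02  1.4 ]
a tcp rel drawer mm [ 6.  90.3 14. ] to go in tool cm [ 0.59 -9.03  1.4 ]
k tcp rel drawer mm [ 30.  196.6  18. ] to go in tool cm [  2.99 -19.66   1.79]
```

View pics/w2.png

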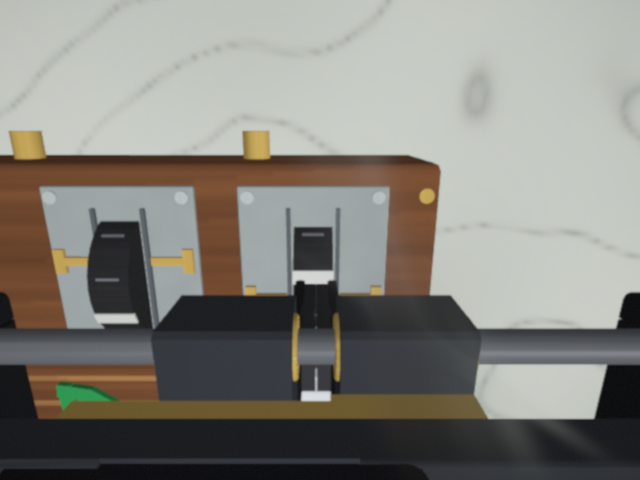

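The bar moved with the finger and is now at about (314,276), just short of the pointers at row 291. I'll compute its angle on the wheel.

```bash
cat >> rel.py <<'E'
def ang(d,k,u,v,h):
    o,r=ray(d,u,v);o=Rd.T@(o-SL[k])*1000;r=Rd.T@r
    o=o-np.array([0,0,h-32]);a=r[0]**2+r[2]**2;b=o[0]*r[0]+o[2]*r[2];c=o[0]**2+o[2]**2-32**2
    t=(-b-np.sqrt(b*b-a*c))/a;p=o+t*r
    return np.arctan2(p[0],p[2])-(.301 if k=='b' else -.301), p.round(1)
def bar(d,k,h):
    u,v=proj(d,SL[k]+np.array([0,0,h/1000]));g=d["img"].astype(int)
    m=(g.min(2)>150)
    m2=np.zeros(m.shape,np.uint8);x0,x1=max(int(u-30),0),int(u+30);y0,y1=max(int(v-60),0),int(v+60);m2[y0:y1,x0:x1]=m[y0:y1,x0:x1]
    n,l,s,c=cv2.connectedComponentsWithStats(m2)
    for i in range(1,n):
        if s[i,4]>30: print(k,"px",c[i].round(1),"box",s[i],ang(d,k,*c[i],h))
E
python3 - <<'E'
from rel import *
d=imaging.get_image("wrist")
bar(d,'b',14.);print(ang(d,'b',314,276,14.))
for x in(-35,-40): print([proj(d,SL['b']+Rd@np.array([x/1000*0+.0095,y,0])) for y in(-.03,.03)])
E
```

```text
b px [284.7 263.9] box [284 231   3  61 142] (np.float64(-0.7055373984995597), array([-12.6, -13.7,  29.4]))
b px [341.7 263.1] box [340 231   4  61 216] (np.float64(-0.7152667403761079), array([-12.9,  12.1,  29.3]))
b px [312.4 276.5] box [292 271  43  14 494] (np.float64(-0.5274250234354946), array([-7.2, -1.1, 31.2]))
(np.float64(-0.5344939407838225), array([-7.4, -0.4, 31.1]))
[(np.float64(254.5071826861878), np.float64(298.1088946117008)), (np.float64(375.5852942545167), np.float64(297.97782210694385))]
[(np.float64(254.5071826861878), np.float64(298.1088946117008)), (np.float64(375.5852942545167), np.float64(297.97782210694385))]
```

Emit:
jog_arm(
  rows="0 0 -0.6 0 0 0 1;1.4 0 0 0 0 0 1;0 0 0.42 0 0 0 1;0 0 0.18 0 0 0 1;0 0 0 0 0 0 1",
)

```text
time: 7.0
position: [0.4938, 0.0491, 0.0777]
tool_rot: [0.223, -3.133, -0.001]
ft_force: [-2.8, -0.7, 7.1]
grip_width: 0.003
grip_force: 3.8
```

Emit:
jog_arm(
  rows="-0.3 0 0 0 0 0 1;-0.3 0 0 0 0 0 1;-0.3 0 0 0 0 0 1;-0.3 0 0 0 0 0 1;0 0 0 0 0 0 1",
)

```text
time: 7.62
position: [0.5063, 0.0508, 0.0779]
tool_rot: [-0.223, 3.133, 0.0]
ft_force: [-2.4, 0.2, 7.6]
grip_width: 0.011
grip_force: 3.7
```

Run:
```python
from rel import *
rep()
d=imaging.get_image("wrist");cv2.imwrite("pics/w3.png",d["img"][180:420,180:460])
bar(d,'b',14.)
```

```text
t 7.625 pos [0.5063 0.0508 0.0779] F [-2.39  0.17  7.64] grip 0.011
tool in drawer axes
 [[-1.  0.  0.]
 [ 0.  1.  0.]
 [-0.  0. -1.]]
b tcp rel drawer mm [ 3.8  0.2 13.9] to go in tool cm [ 0.38 -0.02  1.39]
a tcp rel drawer mm [ 3.9 90.3 13.9] to go in tool cm [ 0.38 -9.03  1.39]
k tcp rel drawer mm [ 27.9 196.6  17.9] to go in tool cm [  2.78 -19.66   1.78]
b px [285.3 269.2] box [285 236   2  58  79] (np.float64(-0.6942023322936283), array([-12.3, -13.4,  29.6]))
b px [342.2 266.1] box [340 236   5  58 265] (np.float64(-0.7371646367178759), array([-13.5,  12.3,  29. ]))
```

View pics/w3.png

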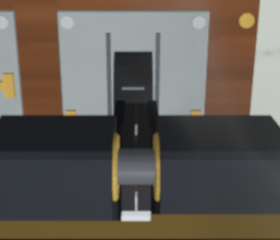

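Emit:
jog_arm(
  rows="0 0 -1 0 0 0 1;0 0 -4.5 0 0 0 1;0 0 -4.5 0 0 0 1;0 0 0 0 0 0 1",
)

```text
time: 8.18
position: [0.5085, 0.0512, 0.1811]
tool_rot: [-0.223, 3.126, 0.003]
ft_force: [0.7, 0.5, -0.7]
grip_width: 0.003
grip_force: 0.0
```

Run:
```python
from rel import *
rep()
d=imaging.get_image("wrist");g=d["img"]
x=[proj(d,SL[k]) for k in 'ba'];print(x)
c=g[150:300,80:400];cv2.imwrite("pics/w4.png",cv2.resize(c,None,fx=2.5,fy=2.5))
bar(d,'b',15.5);bar(d,'a',16.)
for k,s in(('b',.0095),('a',-.0095)): print(k,"pointer px",[np.round(proj(d,SL[k]+Rd@np.array([s,y,0])),1).tolist() for y in(-.025,.025)])
h=cv2.cvtColor(g,cv2.COLOR_BGR2HSV);m=((h[...,0]>12)&(h[...,0]<28)&(h[...,1]>130)&(h[...,2]>130)).astype(np.uint8);m[290:]=0
n,l,s,c=cv2.connectedComponentsWithStats(m)
for i in range(1,n):
    if s[i,4]>20: print("brass",c[i].round(1),s[i])
```

```text
t 8.175 pos [0.5085 0.0512 0.1811] F [ 0.73  0.51 -0.75] grip 0.003
tool in drawer axes
 [[-1.     0.     0.007]
 [ 0.     1.     0.001]
 [-0.007  0.001 -1.   ]]
b tcp rel drawer mm [  6.1   0.2 117.1] to go in tool cm [ 0.7  -0.04 11.7 ]
a tcp rel drawer mm [  6.1  90.3 117.1] to go in tool cm [ 0.69 -9.05 11.69]
k tcp rel drawer mm [ 30.2 196.6 121.1] to go in tool cm [  3.1  -19.68  12.06]
[(np.float64(314.95763275327437), np.float64(226.1973939664323)), (np.float64(193.51762873164006), np.float64(226.33450799348662))]
b px [313.4 196.2] box [ 284  171   60   63 1972] (np.float64(-1.122903621155098), array([-23.4,  -1.1,  21.8]))
b px [313.5 240.5] box [300 237  28   8 220] (np.float64(-0.09251769315674313), array([ 6.6, -1. , 31.3]))
b px [313.2 264.1] box [ 284  241   60   39 1494] (np.float64(nan), array([nan, nan, nan]))
a px [182.9 185.6] box [ 156  172   60   37 1197] (np.float64(-0.8844557085330531), array([-29.7,  -6.2,  12. ]))
a px [179.9 255. ] box [ 156  217   60   64 2051] (np.float64(0.9440184257236583), array([19.2, -8.9, 25.6]))
b pointer px [[281.6, 238.5], [348.3, 238.4]]
a pointer px [[158.3, 213.9], [226.4, 213.8]]
brass [120.8 137.5] [112 129  19  18 303]
brass [275.1 137.5] [268 129  16  18 270]
brass [ 29.4 207. ] [   0  170   53   77 2280]
brass [153.8 212.6] [145 206  26  14 138]
brass [225.7 212.6] [209 206  26  14 133]
brass [278.7 237.2] [271 231  24  14 119]
brass [340.  237.4] [333 237  16   2  29]
brass [ 14.1 273.6] [ 10 269  10  10  72]
brass [ 87. 289.] [ 73 289  29   1  29]
brass [211.5 289. ] [130 289 164   1 164]rel.py:12: RuntimeWarning: invalid value encountered in sqrt
  t=(-b-np.sqrt(b*b-a*c))/a;p=o+t*r
```

View pics/w4.png

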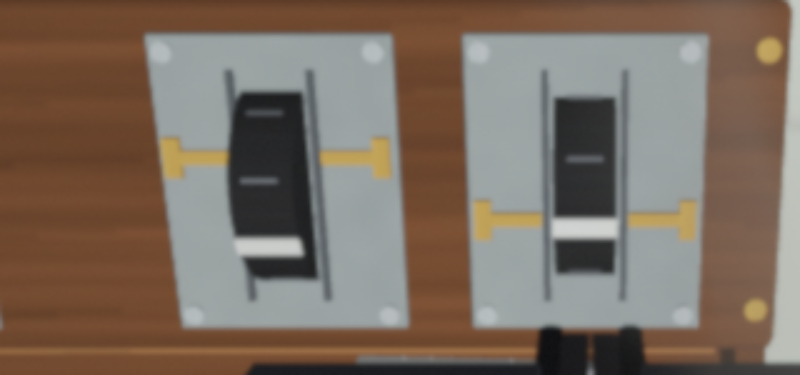

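Wheel b reads about -0.08 rad: bar at (313.5,240.5), pointers at row 237. That's already inside tolerance, so I'll nudge it about 2 mm more.

Emit:
jog_arm(
  rows="0.6 0 4 0 0 0 1;0 0 4 0 0 0 1;0 0 1.3 0 0 0 1;0 0 0 0 0 0 1;0 0 0 0 0 0 1",
)

```text
time: 8.85
position: [0.5011, 0.0501, 0.0855]
tool_rot: [-0.223, 3.132, 0.0]
ft_force: [0.3, 1.5, 0.3]
grip_width: 0.011
grip_force: 0.0
```

```bash
python3 -c "
from rel import *
rep()"
```

```text
t 8.85 pos [0.5011 0.0501 0.0855] F [0.3  1.52 0.27] grip 0.011
tool in drawer axes
 [[-1.     0.     0.002]
 [ 0.     1.     0.   ]
 [-0.002  0.    -1.   ]]
b tcp rel drawer mm [-1.4  0.2 21.5] to go in tool cm [-0.13 -0.02  2.15]
a tcp rel drawer mm [-1.4 90.3 21.5] to go in tool cm [-0.14 -9.03  2.15]
k tcp rel drawer mm [ 22.7 196.6  25.5] to go in tool cm [  2.27 -19.66   2.55]
```

Emit:
jog_arm(
  rows="0 0 0.5 0 0 0 1;0 0 0.15 0 0 0 1;0 0 0.1 0 0 0 1;0 0 0 0 0 0 1",
)

```text
time: 9.35
position: [0.5011, 0.0503, 0.0781]
tool_rot: [-0.223, 3.131, 0.001]
ft_force: [-0.5, 0.1, 6.4]
grip_width: 0.006
grip_force: 3.3
```

Emit:
jog_arm(
  rows="-0.15 0 0 0 0 0 1;-0.1 0 0 0 0 0 1;0 0 0 0 0 0 1;0 0 -1 0 0 0 1;0 0 -2 0 0 0 1",
)

```text
time: 9.98
position: [0.5017, 0.0501, 0.1068]
tool_rot: [0.223, -3.132, 0.001]
ft_force: [0.3, -0.5, 0.0]
grip_width: 0.007
grip_force: 0.0
```

Emit:
jog_arm(
  rows="-0.3 -4.5 0 0 0 0 1;-0.3 -4.53 0 0 0 0 1;0 0 0 0 0 0 1;0 0 0.8 0 0 0 1;0 0 0.8 0 0 0 1",
)

```text
time: 10.6
position: [0.5209, -0.0367, 0.0901]
tool_rot: [0.227, -3.133, -0.001]
ft_force: [-0.2, 0.4, -0.1]
grip_width: 0.009
grip_force: 0.0
```

```bash
python3 -c "
from rel import *
rep()"
```

```text
t 10.6 pos [ 0.5209 -0.0367  0.0901] F [-0.18  0.38 -0.12] grip 0.009
tool in drawer axes
 [[-1.    -0.002 -0.001]
 [-0.002  1.     0.001]
 [ 0.001  0.001 -1.   ]]
b tcp rel drawer mm [  5.9 -88.5  26.1] to go in tool cm [0.57 8.85 2.62]
a tcp rel drawer mm [ 5.9  1.6 26.1] to go in tool cm [ 0.59 -0.16  2.61]
k tcp rel drawer mm [ 29.9 107.9  30.1] to go in tool cm [  3.01 -10.78   3.  ]
```

Emit:
jog_arm(
  rows="-0.2 -0.16 0.3 0 0 0 1;0 0 0 0 0 0 1",
)

```text
time: 10.85
position: [0.5233, -0.0391, 0.0874]
tool_rot: [0.225, -3.133, 0.0]
ft_force: [0.1, 0.3, -0.2]
grip_width: 0.005
grip_force: 0.0
```

Emit:
jog_arm(
  rows="0 0 0.15 0 0 0 1;0 0 0 0 0 0 1",
)

```text
time: 11.1
position: [0.5235, -0.0394, 0.0864]
tool_rot: [-0.223, 3.133, 0.0]
ft_force: [0.7, -0.1, -0.2]
grip_width: 0.006
grip_force: 0.0
```

Emit:
jog_arm(
  rows="0 0 0.15 0 0 0 1;0 0 0 0 0 0 1",
)

```text
time: 11.35
position: [0.5234, -0.0395, 0.0848]
tool_rot: [-0.223, 3.134, 0.0]
ft_force: [-0.5, -0.1, 0.6]
grip_width: 0.006
grip_force: 0.0
```

Emit:
jog_arm(
  rows="0 0 0.15 0 0 0 1;0 0 0 0 0 0 1",
)

```text
time: 11.6
position: [0.5234, -0.0395, 0.0833]
tool_rot: [0.223, -3.133, -0.0]
ft_force: [-0.9, 0.8, -0.5]
grip_width: 0.003
grip_force: 0.0
```

Emit:
jog_arm(
  rows="0 0 0.1 0 0 0 1;0 0 0 0 0 0 1",
)

```text
time: 11.85
position: [0.5236, -0.0395, 0.0826]
tool_rot: [-0.223, 3.133, 0.0]
ft_force: [-1.2, -0.8, 2.0]
grip_width: 0.002
grip_force: 1.3
```

Emit:
jog_arm(
  rows="0 0 0.1 0 0 0 1;0 0 0.06 0 0 0 1;0 0 0 0 0 0 1",
)

```text
time: 12.22
position: [0.5237, -0.0396, 0.0813]
tool_rot: [-0.223, 3.133, 0.0]
ft_force: [-1.9, 0.2, 5.7]
grip_width: 0.01
grip_force: 3.1
```

Emit:
jog_arm(
  rows="0.3 0 0.03 0 0 0 1;0.3 0 0 0 0 0 1;0.3 0 0 0 0 0 1;0.3 0 0 0 0 0 1;0.3 0 0 0 0 0 1",
)

```text
time: 12.85
position: [0.5104, -0.0414, 0.0815]
tool_rot: [-0.223, 3.13, 0.0]
ft_force: [2.7, 0.6, 5.6]
grip_width: 0.003
grip_force: 2.8
```

Emit:
jog_arm(
  rows="0 0 0 0 0 0 1;0 0 -1 0 0 0 1;0 0 -4.5 0 0 0 1;0 0 -4.5 0 0 0 1;0 0 0 0 0 0 1",
)

```text
time: 13.48
position: [0.5101, -0.042, 0.1836]
tool_rot: [-0.223, 3.129, 0.001]
ft_force: [0.5, -0.0, 0.1]
grip_width: 0.007
grip_force: 0.0
```

```bash
cat >> rel.py <<'E'
def look(name=None):
    rep();d=imaging.get_image("wrist");g=d["img"]
    for k,h in(('b',15.5),('a',18.5)):
        u,v=proj(d,SL[k]+np.array([0,0,h/1000]));u=int(u);v=int(v)
        col=g[:,max(u-2,0):u+3].astype(int).min(2).mean(1)
        rows=np.arange(max(v-35,0),v+35);w=col[rows]>140;print(k,"u",u,"v",v,"bright rows",rows[w].tolist())
        s=.0095 if k=='b' else -.0095
        print(k,"pointer px",[np.round(proj(d,SL[k]+Rd@np.array([s,y,0])),1).tolist() for y in(-.025,.025)])
    h=cv2.cvtColor(g,cv2.COLOR_BGR2HSV);m=((h[...,0]>12)&(h[...,0]<28)&(h[...,1]>130)&(h[...,2]>130)).astype(np.uint8);m[285:]=0
    n,l,s,c=cv2.connectedComponentsWithStats(m)
    for i in range(1,n):
        if s[i,4]>20: print("brass",c[i].round(1),s[i])
    if name: cv2.imwrite(name,cv2.resize(g[140:300,60:560],None,fx=1.6,fy=1.6))
    return d
E
python3 - <<'E'
from rel import *
d=look("pics/w5.png")
E
```

```text
t 13.475 pos [ 0.5101 -0.042   0.1836] F [ 0.47 -0.03  0.15] grip 0.007
tool in drawer axes
 [[-1.     0.001  0.005]
 [ 0.001  1.     0.   ]
 [-0.005  0.    -1.   ]]
b tcp rel drawer mm [ -5.5 -92.2 119.6] to go in tool cm [-0.49  9.22 11.96]
a tcp rel drawer mm [ -5.5  -2.1 119.6] to go in tool cm [-0.49  0.21 11.96]
k tcp rel drawer mm [ 18.5 104.2 123.6] to go in tool cm [  1.91 -10.42  12.35]
b u 443 v 246 bright rows [254, 255, 256, 257, 258, 259, 260, 274, 275, 276, 277, 278, 279, 280]
b pointer px [[403.4, 252.4], [468.8, 252.3]]
a u 318 v 248 bright rows [242, 243, 244, 245, 246, 247, 248, 249, 250, 276, 277, 278, 279, 280, 281, 282]
a pointer px [[285.0, 228.5], [351.6, 228.4]]
brass [241.4 153.4] [234 145  17  18 264]
brass [393.9 153.3] [387 145  15  18 224]
brass [122.5 185.7] [117 180  12  12 104]
brass [512.  185.4] [507 180  11  12 105]
brass [161.  222.2] [ 133  187   47   73 1927]
brass [282.9 227.1] [275 221  24  13 112]
brass [471.1 251.5] [455 246  24  12 104]
brass [136.4 283.2] [132 282  10   3  23]
brass [498.  283.1] [494 282   9   3  25]
```

View pics/w5.png

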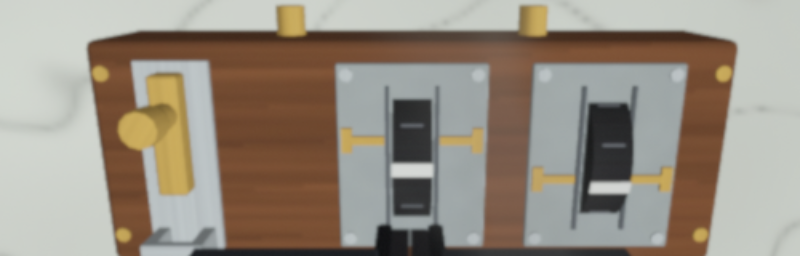

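The picture shows a's bar at about (318,246) with its pointers at row 227. B's bar is at about (443,257) with its pointers at 251.5, near alignment once parallax is allowed for.

Run:
```python
from rel import *
d=imaging.get_image("wrist")
for k,u,v,h in(('b',440,258,15.5),('b',440,257,15.5),('a',318,247.2,18.5)): print(k,ang(d,k,u,v,h))
print([proj(d,SL[k]+Rd@np.array([np.sin(f)*.032,0,(h-32+np.cos(f)*32)/1000])) for k,f,h in(('b',.301,15.5),('a',-.301,18.5))])
```

```text
b (np.float64(-0.09892262456790707), array([ 6.4, -2. , 31.3]))
b (np.float64(-0.12486836015782221), array([ 5.6, -2.1, 31.5]))
a (np.float64(0.20889988676408408), array([-2.9,  0.1, 31.9]))
[(np.float64(441.97520537027384), np.float64(261.63891466114353)), (np.float64(317.85765618887086), np.float64(237.78087772297906))]
```

Emit:
jog_arm(
  rows="0 0 0 0 0 0 1;0 0 0 0 0 0 1",
)

```text
time: 13.82
position: [0.5077, -0.0417, 0.1792]
tool_rot: [0.223, -3.131, 0.001]
ft_force: [-0.2, 0.6, -1.0]
grip_width: 0.004
grip_force: 0.0
```

Run:
```python
from rel import *
d=look()
g=d["img"].astype(int)
for k,h in(('b',15.5),('a',18.5)):
    u,v=proj(d,SL[k]+np.array([0,0,h/1000]));u=int(u);v=int(v)
    m=(g[v-20:v+22,u-12:u+10].min(2)-60).clip(0)
    m[m<70]=0; r=(m.sum(1)*np.arange(v-20,v+22)).sum()/m.sum(); print(k,r,[ang(d,k,u,r+e,h)[0].round(3) for e in(0,.5,1,1.5)])
```

```text
t 13.825 pos [ 0.5077 -0.0417  0.1792] F [-0.22  0.61 -0.99] grip 0.004
tool in drawer axes
 [[-1.     0.    -0.003]
 [ 0.     1.    -0.   ]
 [ 0.003 -0.    -1.   ]]
b tcp rel drawer mm [ -7.9 -91.6 115.2] to go in tool cm [-0.81  9.16 11.52]
a tcp rel drawer mm [ -7.9  -1.5 115.2] to go in tool cm [-0.82  0.15 11.52]
k tcp rel drawer mm [ 16.2 104.8 119.2] to go in tool cm [  1.58 -10.48  11.92]
b u 444 v 252 bright rows [260, 261, 262, 263, 264, 265, 266, 267, 280, 281, 282, 283, 284, 285, 286]
b pointer px [[403.7, 258.4], [469.8, 258.4]]
a u 317 v 254 bright rows [248, 249, 250, 251, 252, 253, 254, 255, 256]
a pointer px [[283.8, 234.3], [351.2, 234.2]]
brass [240.2 158.3] [233 149  17  19 272]
brass [394.5 158.4] [388 150  14  18 211]
brass [119.7 191.1] [115 186  11  11 105]
brass [513.2 190.9] [508 186  11  11 104]
brass [158.3 228.3] [ 130  192   48   75 2007]
brass [281.6 233. ] [273 227  25  13 115]
brass [471.7 257.8] [456 252  24  13 121]
b 263.6831871285928 [np.float64(-0.028), np.float64(-0.015), np.float64(-0.001), np.float64(0.014)]
a 252.0644661288618 [np.float64(0.251), np.float64(0.263), np.float64(0.274), np.float64(0.286)]
```

B now reads about -0.02 rad, which is good. A reads about +0.26, so it needs roughly 8.5 mm more at the rim.

Emit:
jog_arm(
  rows="-1.2 0.15 3.5 0 0 0 1;0 0 3.5 0 0 0 1;0 0 2 0 0 0 1;0 0 0 0 0 0 1;0 0 0 0 0 0 1",
)

```text
time: 14.5
position: [0.5208, -0.0386, 0.0911]
tool_rot: [-0.223, 3.133, -0.0]
ft_force: [-0.6, -0.5, -0.5]
grip_width: 0.005
grip_force: 0.0
```

```bash
python3 -c "
from rel import *
rep()"
```

```text
t 14.5 pos [ 0.5208 -0.0386  0.0911] F [-0.62 -0.54 -0.46] grip 0.005
tool in drawer axes
 [[-1.     0.     0.001]
 [ 0.     1.    -0.   ]
 [-0.001 -0.    -1.   ]]
b tcp rel drawer mm [  5.5 -90.4  27.1] to go in tool cm [0.56 9.04 2.71]
a tcp rel drawer mm [ 5.6 -0.3 27.1] to go in tool cm [0.56 0.03 2.71]
k tcp rel drawer mm [ 29.6 106.   31.1] to go in tool cm [  2.96 -10.6    3.11]
```

Emit:
jog_arm(
  rows="0 0 0.6 0 0 0 1;0 0 0.25 0 0 0 1;0 0 0.15 0 0 0 1;0 0 0 0 0 0 1",
)

```text
time: 15.0
position: [0.5207, -0.0384, 0.0813]
tool_rot: [-0.223, 3.133, 0.001]
ft_force: [-2.1, -0.2, 5.5]
grip_width: 0.003
grip_force: 3.1
```

Emit:
jog_arm(
  rows="0.3 0 0 0 0 0 1;0.3 0 0 0 0 0 1;0.35 0 0 0 0 0 1;0 0 0 0 0 0 1;0 0 -1 0 0 0 1",
)

```text
time: 15.62
position: [0.5092, -0.04, 0.0898]
tool_rot: [0.223, -3.13, 0.0]
ft_force: [-1.0, -0.8, -0.5]
grip_width: 0.004
grip_force: 0.0
```

Emit:
jog_arm(
  rows="0 0 -4.5 0 0 0 1;0 0 -4.5 0 0 0 1;0 0 0 0 0 0 1;0 0 0 0 0 0 1;0 0 0 0 0 0 1",
)

```text
time: 16.25
position: [0.5095, -0.0399, 0.1789]
tool_rot: [0.223, -3.13, 0.0]
ft_force: [0.6, 0.6, -0.9]
grip_width: 0.008
grip_force: 0.0
```

```bash
cat > m.py <<'E'
from rel import *
d=look("pics/w6.png")
g=d["img"].astype(int)
for k,h in(('b',15.5),('a',18.5)):
    u,v=proj(d,SL[k]+np.array([0,0,h/1000]));u=int(u);v=int(v)
    m=(g[v-20:v+22,u-12:u+10].min(2)-60).clip(0)
    m[m<70]=0; r=(m.sum(1)*np.arange(v-20,v+22)).sum()/m.sum(); print(k,r,[ang(d,k,u,r+e,h)[0].round(3) for e in(0,.5,1,1.5)])
E
python3 m.py
```

```text
t 16.25 pos [ 0.5095 -0.0399  0.1789] F [ 0.65  0.58 -0.89] grip 0.008
tool in drawer axes
 [[-1.     0.    -0.003]
 [ 0.     1.     0.   ]
 [ 0.003  0.    -1.   ]]
b tcp rel drawer mm [ -5.9 -90.  114.9] to go in tool cm [-0.62  9.   11.48]
a tcp rel drawer mm [-5.900e+00  1.000e-01  1.149e+02] to go in tool cm [-6.300e-01 -1.000e-02  1.148e+01]
k tcp rel drawer mm [ 18.2 106.3 118.9] to go in tool cm [  1.77 -10.64  11.89]
b u 442 v 250 bright rows [257, 258, 259, 260, 261, 262, 263, 264, 278, 279, 280, 281, 282, 283, 284]
b pointer px [[401.8, 256.2], [468.2, 256.1]]
a u 315 v 251 bright rows [232, 233, 234, 235, 236, 237, 238, 239, 240, 241, 280, 281, 282]
a pointer px [[281.6, 231.9], [349.2, 231.8]]
brass [238.  155.7] [230 147  18  18 271]
brass [393.1 155.5] [387 147  13  18 188]
brass [116.9 188.5] [112 183  12  12 107]
brass [511.8 188.4] [507 183  11  12 106]
brass [155.5 225.6] [ 126  189   49   75 2021]
brass [279.2 231. ] [271 225  25  13 116]
brass [469.6 255. ] [454 249  25  13 126]
b 260.9369303385417 [np.float64(-0.038), np.float64(-0.024), np.float64(-0.01), np.float64(0.004)]
a 236.4678394722375 [np.float64(-0.037), np.float64(-0.026), np.float64(-0.015), np.float64(-0.004)]
```

View pics/w6.png

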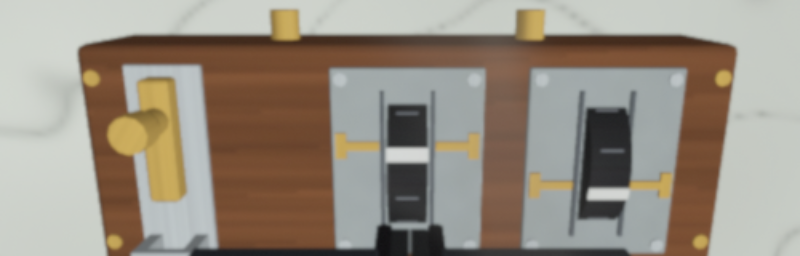

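Both wheels read about -0.02 rad: the bars at (315,236) and (442,261) sit on their pointers. Next I'll move behind the knob.

Emit:
jog_arm(
  rows="2.4 -5.3 0 0 0 0 1;2.4 -5.3 0 0 0 0 1;0 0 0 0 0 0 1;0 0 3 0 0 0 1;0 0 0 0 0 0 1",
)

```text
time: 16.92
position: [0.4764, -0.1503, 0.1481]
tool_rot: [0.224, -3.128, -0.001]
ft_force: [0.0, 0.6, 0.2]
grip_width: 0.007
grip_force: 0.0
```

Run:
```python
from rel import *
rep()
d=imaging.get_image("top");cv2.imwrite("pics/t7.png",cv2.resize(d["img"][220:400,220:500],None,fx=2.5,fy=2.5))
```

```text
t 16.925 pos [ 0.4764 -0.1503  0.1481] F [0.   0.64 0.17] grip 0.007
tool in drawer axes
 [[-1.    -0.    -0.006]
 [-0.     1.     0.001]
 [ 0.006  0.001 -1.   ]]
b tcp rel drawer mm [ -54.3 -194.7   84.1] to go in tool cm [-5.48 19.46  8.4 ]
a tcp rel drawer mm [ -54.3 -104.6   84.1] to go in tool cm [-5.48 10.45  8.39]
k tcp rel drawer mm [-30.2   1.7  88.1] to go in tool cm [-3.07 -0.18  8.79]
```

View pics/t7.png

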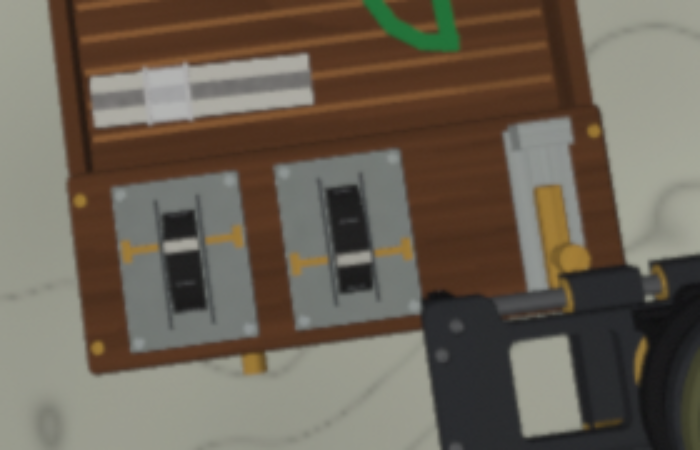

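The top view shows both bars level with their pointers and the fingers behind the knob at about (449,323). I'll descend and push.

Emit:
jog_arm(
  rows="0 -0.4 3 0 0 0 1;0 0 3 0 0 0 1;0 0 0.4 0 0 0 1;0 0 0 0 0 0 1;0 0 0 0 0 0 1",
)

```text
time: 17.6
position: [0.4802, -0.1556, 0.0879]
tool_rot: [-0.224, 3.131, -0.0]
ft_force: [0.1, -0.6, 0.3]
grip_width: 0.003
grip_force: 0.0
```

Emit:
jog_arm(
  rows="-0.4 0 0 0 0 0 1;-0.4 0 0 0 0 0 1;-0.4 0 0 0 0 0 1;-0.4 0 0 0 0 0 1;0 0 0 0 0 0 1",
)

```text
time: 18.23
position: [0.4945, -0.1535, 0.0863]
tool_rot: [0.223, -3.133, 0.0]
ft_force: [-2.8, -0.8, 2.0]
grip_width: 0.005
grip_force: 1.6
```

```bash
python3 -c "
from rel import *
rep()"
```

```text
t 18.225 pos [ 0.4945 -0.1535  0.0863] F [-2.84 -0.83  1.96] grip 0.005
tool in drawer axes
 [[-1.     0.001 -0.001]
 [ 0.001  1.    -0.   ]
 [ 0.001 -0.    -1.   ]]
b tcp rel drawer mm [ -36.8 -200.4   22.3] to go in tool cm [-3.67 20.04  2.22]
a tcp rel drawer mm [ -36.8 -110.3   22.3] to go in tool cm [-3.68 11.03  2.22]
k tcp rel drawer mm [-12.8  -4.   26.3] to go in tool cm [-1.28  0.4   2.62]
```

Emit:
jog_arm(
  rows="-0.4 0 0 0 0 0 1;-0.4 0 0 0 0 0 1;-0.4 0 0 0 0 0 1;-0.4 0 0 0 0 0 1;0 0 0 0 0 0 1",
)

```text
time: 18.85
position: [0.5113, -0.151, 0.0864]
tool_rot: [-0.223, 3.133, -0.001]
ft_force: [-1.7, -1.8, -1.0]
grip_width: 0.005
grip_force: 1.3
```

Emit:
jog_arm(
  rows="-0.3 0 0 0 0 0 1;-0.3 0 0 0 0 0 1;0 0 0 0 0 0 1",
)

```text
time: 19.23
position: [0.5155, -0.1504, 0.0863]
tool_rot: [0.223, -3.131, -0.001]
ft_force: [-6.2, -1.2, 2.3]
grip_width: 0.007
grip_force: 3.5
```

Emit:
jog_arm(
  rows="-0.2 0 0 0 0 0 1;-0.1 0 0 0 0 0 1;0 0 0 0 0 0 1",
)

```text
time: 19.6
position: [0.5157, -0.1504, 0.0862]
tool_rot: [0.221, -3.126, -0.003]
ft_force: [-14.5, -1.2, 9.2]
grip_width: 0.005
grip_force: 7.1
```

The finger stopped moving while the force rose to 14.5 N, so the bolt looks to be at its stop. I'll back off and check.

Emit:
jog_arm(
  rows="0.5 0 0 0 0 0 1;2 0 0 0 0 0 1;2 0 -3 0 0 0 1;0 0 -5 0 0 0 1;0 0 0 0 0 0 1",
)

```text
time: 20.23
position: [0.4795, -0.1559, 0.171]
tool_rot: [-0.224, 3.122, 0.0]
ft_force: [0.4, 0.3, -0.3]
grip_width: 0.007
grip_force: 0.0
```

Run:
```python
from rel import *
rep()
d=imaging.get_image("top");cv2.imwrite("pics/t8.png",cv2.resize(d["img"][220:400,220:500],None,fx=2.5,fy=2.5))
print([proj(d,SL['a']+Rd@np.array([x,-.11,.04])) for x in(-.03,-.024,0,.006)])
```

```text
t 20.225 pos [ 0.4795 -0.1559  0.171 ] F [ 0.42  0.26 -0.32] grip 0.007
tool in drawer axes
 [[-1.    -0.     0.012]
 [-0.     1.    -0.001]
 [-0.012 -0.001 -1.   ]]
b tcp rel drawer mm [ -52.1 -200.7  107. ] to go in tool cm [-5.09 20.07 10.74]
a tcp rel drawer mm [ -52.  -110.5  107. ] to go in tool cm [-5.08 11.06 10.75]
k tcp rel drawer mm [-28.   -4.3 111. ] to go in tool cm [-2.67  0.43 11.13]
[(np.float64(450.6795894884067), np.float64(328.32828909380527)), (np.float64(449.906607567709), np.float64(323.59673905952417)), (np.float64(446.83076669333695), np.float64(304.769008934293)), (np.float64(446.06580309381684), np.float64(300.08654036857735))]
```

View pics/t8.png

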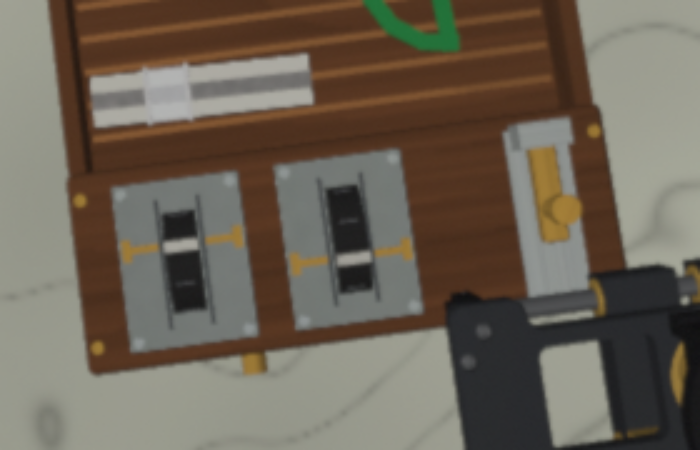

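Run:
```python
from rel import *
import pickle
d=imaging.get_image("top");w=lambda u,v,z:(Rd.T@(onz(d,u,v,z)-SL['a'])*1000).round(1)
g=d["img"];h=cv2.cvtColor(g,cv2.COLOR_BGR2HSV)
print("knob",w(446.4,303.4,.104))
for u in(424,426,428,445,447,449): print(u,[(r,h[r,u].tolist()) for r in range(272,288,1)])
for v in range(274,286): print(v,w(436,v,.085))
```

```text
knob [   1.8 -109.7   40. ]
424 [(272, [60, 5, 110]), (273, [68, 9, 116]), (274, [60, 7, 117]), (275, [60, 6, 120]), (276, [60, 4, 123]), (277, [70, 6, 128]), (278, [70, 6, 131]), (279, [70, 6, 132]), (280, [68, 8, 136]), (281, [68, 7, 145]), (282, [68, 7, 145]), (283, [68, 7, 145]), (284, [68, 7, 144]), (285, [60, 7, 143]), (286, [60, 5, 140]), (287, [60, 7, 139])]
426 [(272, [70, 7, 113]), (273, [70, 7, 113]), (274, [60, 7, 112]), (275, [60, 5, 110]), (276, [60, 7, 111]), (277, [60, 7, 111]), (278, [60, 7, 111]), (279, [70, 7, 116]), (280, [70, 6, 134]), (281, [70, 5, 147]), (282, [68, 7, 149]), (283, [70, 5, 148]), (284, [68, 7, 148]), (285, [68, 7, 148]), (286, [68, 7, 148]), (287, [68, 7, 148])]
428 [(272, [68, 7, 147]), (273, [68, 7, 144]), (274, [72, 9, 141]), (275, [75, 7, 141]), (276, [68, 7, 139]), (277, [68, 7, 138]), (278, [68, 8, 135]), (279, [75, 8, 130]), (280, [70, 6, 137]), (281, [75, 7, 145]), (282, [70, 5, 146]), (283, [68, 7, 147]), (284, [75, 7, 147]), (285, [75, 7, 147]), (286, [75, 7, 147]), (287, [70, 5, 147])]
445 [(272, [68, 7, 144]), (273, [68, 7, 146]), (2
[... 613 characters left out ...]
3]), (287, [68, 7, 144])]
449 [(272, [11, 91, 90]), (273, [11, 80, 93]), (274, [11, 57, 99]), (275, [12, 45, 103]), (276, [12, 54, 103]), (277, [12, 78, 98]), (278, [12, 138, 85]), (279, [12, 151, 83]), (280, [11, 146, 84]), (281, [11, 141, 85]), (282, [11, 139, 88]), (283, [11, 133, 88]), (284, [11, 125, 88]), (285, [12, 103, 89]), (286, [11, 90, 91]), (287, [11, 74, 93])]
274 [  40.7 -107.4   21. ]
275 [  39.4 -107.2   21. ]
276 [  38.1 -106.9   21. ]
277 [  36.8 -106.7   21. ]
278 [  35.5 -106.5   21. ]
279 [  34.2 -106.3   21. ]
280 [  32.9 -106.1   21. ]
281 [  31.6 -105.9   21. ]
282 [  30.3 -105.7   21. ]
283 [  29.  -105.4   21. ]
284 [  27.7 -105.2   21. ]
285 [  26.4 -105.    21. ]
```

The knob measures 1.8 mm and the keeper's front about 34.2 mm along the drawer's x, a gap of about 32.4 mm. That matches the 33 mm expected with the bolt home.

```bash
python3 -c "
from h import *
print(ticket.close_job())"
```

```text
the job is handed in; nothing more can be done
None
```

I've handed the job in: both wheels measured about -0.02 rad from their pointers (limit 0.14), and the bolt was pushed until it stopped, its knob-to-keeper gap matching fully home; no verdict came back.

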